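Reset the mirror tester through its recessed well

TASK

The bench tester for door mirrors has tripped. With the fingertips, push its sliding hood fully open to uncover the round well, reach down into the well and press the sunken reset key all the way down for about a second, let it come back up, then push the hood fully shut again. Do not lift, tip or shove the tester itself, and leave the other things on the bench where they are.

Things in the scene. Friction and masses are not known exactly. Their poses are not given: they have to be found in the camera images.
- tester: Bench tester: a grey steel case standing loose on the bench on its own weight (about 4 kg), 130 mm along its x, 230 mm along its y, 70 mm high to its flat top deck. Its origin is the centre of its underside, z up. A round white meter and three brass-tipped terminals are on its -x side and stick out up to 18 mm. The well is sunk in the deck near its -y end. Dark guide strips 8 mm high and 7 mm wide run along both long edges of the deck, beside the hood.
- well_mouth (a point): Centre of the mouth of the round well, level with the deck, 45 mm from the tester's centre towards its -y end (70 mm from that end). The well is 46 mm in diameter and 34 mm deep, with upright walls; axes as the tester's.
- key_top (a point): Centre of the top of the reset key, a round flat plain white push key, 28 mm in diameter, in the middle of the well's floor; when up, its top lies 22 mm below the deck. It moves with the key.
- key (a joint): Travel of the reset key in m: 0 up, 0.006 all the way down. A spring brings it back up: about 1.3 N starts it, 5 N holds it all the way down.
- hood_middle (a point): Centre of the sliding hood, a flat aluminium block 100 mm by 100 mm and 20 mm high with five dark ribs on top, captive on the deck (1 mm above it: its faces span 1 to 21 mm above the deck, the ribs 1.5 mm more). It slides along the tester's y only; axes as the tester's. Push on its end faces, which lie 50 mm from this point towards the tester's -y and +y. Shut, it is centred over the well; the deck then reaches 20 mm past its -y face.
- hood (a joint): Travel of the hood in m towards the tester's +y: 0 shut (end stop), 0.09 fully open (end stop, its -y face then 40 mm from the well's centre). It starts shut or up to 0.025 open, slides with about 2 N of friction and stays where it is left.
- door_mirror: Bystander: a loose car door mirror, about 80 by 215 mm and 110 mm high; origin at the underside of the middle of its housing.
- tin: Bystander: a closed plain steel tin, 56 mm in diameter, 75 mm high; origin at the centre of its underside.
- screwdriver: Bystander: a screwdriver 180 mm long lying roughly along x, between tester and mirror; origin at the underside of its middle.

How it is judged (in metres and radians):
On the way, in this order (a step that is already met when the one before it is completed fails the run):
1. the hood is pushed open, at least 80 of its 90 mm (value of joint hood above 0.08 m), for 0.2 s.
2. the key in the well is pressed down at least 4.5 of its 6 mm by the fingers and held there half a second, with the hood open (value of joint key above 0.0045 m and value of joint hood above 0.06 m and contact force between the fingers and anything else above 0.5 N), for 0.5 s.
3. the key is let up and the hood is pushed shut, to within 6 mm (value of joint hood below 0.006 m and value of joint key below 0.0015 m), for 0.2 s.
At the end, for the whole second after the job is handed in: The hood is shut to within 6 mm, the key is up to within 1.5 mm, the tester stands flat and still within 30 mm of where it was, the mirror, tin and screwdriver are within 25 mm of where they were (all of step 3 and distance of tester from where it was at the start of the episode below 0.03 m and angle between tester's own z axis and vertical below 0.05 rad and linear speed of tester below 0.01 m/s and distance of each of door_mirror, tin, screwdriver from where it was at the start of the episode below 0.025 m); the robot touches nothing.
It fails at once if the tester is lifted (10 mm) or tipped (about 6 degrees) (height (world z) of tester above 0.01 m or angle between tester's own z axis and vertical above 0.1 rad).
It fails at once if the tester is shoved more than 30 mm (distance of tester from where it was at the start of the episode above 0.03 m).
It fails at once if the door mirror, tin or screwdriver is moved more than 25 mm (distance of any of door_mirror, tin, screwdriver from where it was at the start of the episode above 0.025 m).
It also fails if it takes over 54 s, if anything falls off the work surface, if the arm or the gripper's body presses on something with over 40 N, if the wrist force passes 120 N, or if a joint passes its speed limit or range.

ROBOT

A 6-joint arm with a two-finger parallel gripper is mounted at the origin on the work surface. World frame = base frame: x ahead of the robot, y to its left, z up, the work surface at z = 0. Lengths are in m, angles in degrees, forces in N, time in s.
With the tool pointing down it reaches from about 0.4 to 0.925 m from the base axis. Payload 12.5 kg.
Tool frame: the origin (TCP) lies midway between the tips of the shut fingers; the grasp point (between the pads) lies 19 mm behind it; x points along the fingers, y is the direction in which the jaws open and shut, and the axes are right-handed (so a half turn about x gives the same grasp; the last joint's range is limited). The gripper opens to 95 mm and grips with 3 to 60 N. Pads are 20 mm wide; open, the fingers measure 119 mm over their backs; the gripper's body (75 mm by 180 mm) begins 59 mm behind the grasp point.
Start: joints at [69.637, 28.126, 89.318, -0, 62.55, -6.05], TCP at [0.154, 0.606, 0.215] pointing down, gripper open.
Joint ranges: [-177.58, 177.58], [-47.91, 125.51], [2.72, 160], [-65.01, 245.01], [3.68, 167.84], [-153.87, 153.87]. Speed limits (degrees/s): [127.2, 127.2, 159.86, 180, 180, 180].

INTERFACE

Orientations are given as a 3x3 rotation matrix whose columns are the frame's x, y, z axes.
In Python, from station import * gives the robot as it stands. The module is installed in compiled form; this text tells all that it offers.
- The arm moves only by the tool move_arm, never from a script. Its argument "steps" is a list of rows, each an object with "offset": the shift along the tool's x, y, z in mm, a list of three; "turn": the turn, a rotation vector about the tool's x, y, z in rad, a list of three. In form: [{"offset": [x, y, z], "turn": [ax, ay, az]}, ...]. A call has 1 to 20 rows; each row is the pose to reach, as a shift and turn from the pose measured when the call began, along the tool's axes at that moment; what a row does not reach only later rows make up. A row lasts 1/10 s, in which the tool goes at most 50 mm and 8.59 degrees, less where a joint would pass 70% of its speed; a pose out of reach is approached as far as the arm can. A call with a gripper value outside its range is refused whole. "jaw" is the finger opening in mm, from 0 to 95.1, set as the call begins (left out, the last holds). The fingers move at their own pace and stop on an object; "force" is the grip in N (left out, the last holds). Time passes only in rows, so rows that repeat a pose let the fingers close. It gives the time, the measured TCP pose, the force and the opening at its end, in the units of the state.
- observe(): the state, without advancing time (a new reading comes with each control period).
- read_camera(name): name is "scene" or "top" or "wrist"; returns a dict with "pixels" (384x512x3 uint8, blue, green, red), "fx", "fy", "cx", "cy" (pixels), "origin" and "orientation" of the camera in the world; the wrist camera has in their place "T_tool_cam" (4x4, takes a point from camera to tool coordinates, whose origin is the TCP and whose axes are the tool frame's). Camera axes: x right, y down, z forward; pixel columns grow to the right and rows downward; lengths in m; the calibration is good to about 2 mm. A picture is of the moment at which its call begins: read the wrist's pose just before it. There is no depth.
- job_done(): hands the job in, once; it reports no verdict.
The state is a dict: "time": time; "q": joint angles; "dq": joint speeds; "effort": joint torques, N m; "tcp_pos": TCP position; "tcp_rot": TCP orientation; "contact_force": force on the tool from outside, world axes, zero at the start; "wrist_torque": the same for the moment, N m; "grip_width": finger opening in m.
Only numpy, scipy, OpenCV 4.12 (cv2) and the standard library are available. Lean on these libraries where they do the work, as an engineer would, in place of code of your own. Each camera call takes 0.05 s, during which the arm holds its last target. There are 200 camera calls.

## Working session

There is one attempt and no reset: what is moved stays moved. The work goes in short steps, Python scripts to look and compute and a tool call to move; the robot and the scene stay as the last step left them, time stands still between calls to the robot, and variables do not carry over. Pictures are saved under pics/ and viewed, about 8 in all and at most 12, crops included, and the job is handed in when it is done.

Besides the shell and the picture viewer there is one more tool, called after ">>>" in YAML: its name, and indented under it one key for each argument. move_arm: Moves the arm, as the interface text tells. Its arguments: {"type":"object","properties":{"steps":{"type":"array"},"jaw":{"type":"number"},"force":{"type":"number"}},"required":["steps"]}

```bash
mkdir -p pics; cat > h.py <<'E'
from station import *
import numpy as np, cv2
def grab(n,f=None):
    s=observe(); c=read_camera(n)
    if n=="wrist":
        T=np.array(c["T_tool_cam"]);R=np.array(s["tcp_rot"]);p=np.array(s["tcp_pos"])
        c["orientation"]=R@T[:3,:3];c["origin"]=p+R@T[:3,3]
    if f: cv2.imwrite("pics/"+f,c["pixels"])
    return c
def ray(c,u,v,z):
    d=np.array(c["orientation"])@np.array([(u-c["cx"])/c["fx"],(v-c["cy"])/c["fy"],1.])
    o=np.array(c["origin"]); return o+d*(z-o[2])/d[2]
def proj(c,P):
    q=np.array(c["orientation"]).T@(np.array(P)-np.array(c["origin"]))
    return c["fx"]*q[0]/q[2]+c["cx"],c["fy"]*q[1]/q[2]+c["cy"]
E
python3 - <<'E'
from h import *
s=observe();print(s["tcp_pos"],np.round(s["tcp_rot"],3).tolist(),s["time"],s["contact_force"])
for n in("top","scene","wrist"):
    c=grab(n,n+"0.png");print(n,np.round(c["origin"],3),np.round(c["orientation"],2).tolist(),c["fx"])
E
```

```text
[0.15440314 0.60537588 0.21406223] [[-0.0, 0.247, 0.969], [-0.001, 0.969, -0.247], [-1.0, -0.001, -0.0]] 0.0 [0.29620909 0.49971432 0.42788839]
top [ 0.389 -0.033  0.868] [[0.12, -0.97, 0.2], [-0.99, -0.12, 0.02], [0.0, -0.2, -0.98]] 423.59548907611605
scene [ 1.205 -0.607  0.749] [[0.67, 0.46, -0.58], [0.74, -0.43, 0.52], [-0.01, -0.78, -0.63]] 497.4123662799506
wrist [0.082 0.624 0.383] [[0.25, 0.93, 0.26], [0.97, -0.24, -0.07], [-0.0, 0.27, -0.96]] 282.19922795740086
```

View pics/top0.png

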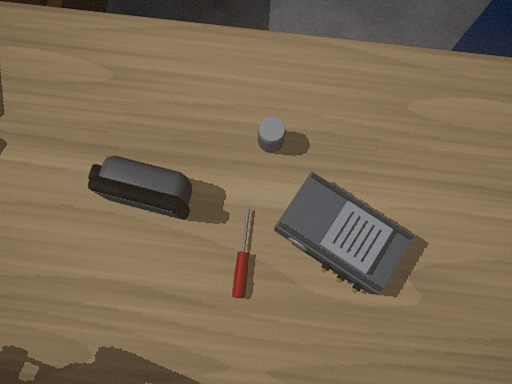

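View pics/scene0.png

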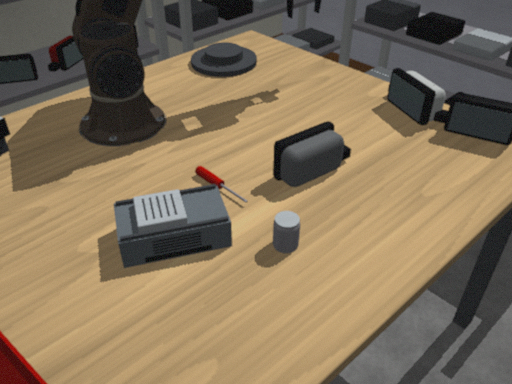

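Top view: the tester's deck has corners at about (313,175), (277,228), (378,292) and (412,236). The hood is near the lower-right (-y) end at about (357,238). The tin is at (271,133), the screwdriver at (243,255) and the mirror at (140,187).

```bash
python3 - <<'E'
from h import *
c=grab("top")
for n,uv,z in [("UL",(313,175),.078),("L",(277,228),.078),("B",(378,292),.078),("R",(412,236),.078),("hood",(357,238),.091),("tin",(271,127),.075)]:
    print(n,np.round(ray(c,*uv,z),4))
im=c["pixels"][150:310,255:445]
cv2.imwrite("pics/topcrop.png",cv2.resize(im,None,fx=4,fy=4,interpolation=cv2.INTER_CUBIC))
E
```

```text
UL [ 0.6035 -0.1146  0.078 ]
L [ 0.4933 -0.0572  0.078 ]
B [ 0.399 -0.253  0.078]
R [ 0.5087 -0.3096  0.078 ]
hood [ 0.4909 -0.2048  0.091 ]
tin [ 0.6917 -0.0231  0.075 ]
```

View pics/topcrop.png

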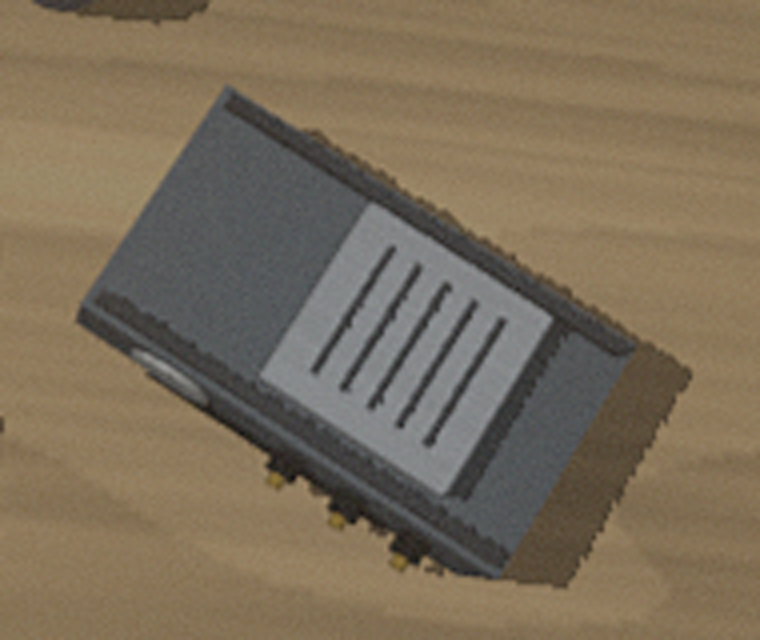

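Zoomed crop, in crop pixels: deck corners at (227,88), (80,310), (500,575) and (635,350). Hood top corners are at (370,205), (555,320), (445,495) and (262,380). The hood is slightly open, and the meter and terminals are on the lower-left (-x) side.

```bash
python3 - <<'E'
from h import *
c=grab("top")
D=[ray(c,255+u/4,150+v/4,.07)[:2] for u,v in[(227,88),(80,310),(500,575),(635,350)]]
H=[ray(c,255+u/4,150+v/4,.091)[:2] for u,v in[(370,205),(262,380),(445,495),(555,320)]]
for Q in(D,H):
    Q=np.array(Q);print(np.round(Q,4).tolist(),np.round(Q.mean(0),4),[round(np.linalg.norm(Q[i]-Q[(i+1)%4]),4) for i in range(4)])
    y=(Q[0]+Q[1]-Q[2]-Q[3]);print("yaw y axis",np.degrees(np.arctan2(y[1],y[0])))
D=np.array(D);H=np.array(H)
y=D[0]+D[1]-D[2]-D[3]+H[0]+H[1]-H[2]-H[3];y/=np.linalg.norm(y)
print("y",y,"x",(y[1],-y[0]),"hood along y",(H.mean(0)-D.mean(0))@y,"well",D.mean(0)-.045*y, "across",(H.mean(0)-D.mean(0))@np.array([y[1],-y[0]]))
E
```

```text
[[0.6114, -0.1124], [0.4948, -0.0536], [0.3964, -0.2591], [0.5075, -0.3158]] [ 0.5025 -0.1852] [np.float64(0.1306), np.float64(0.2278), np.float64(0.1248), np.float64(0.2284)]
yaw y axis 63.670630856268694
[[0.5574, -0.1821], [0.4701, -0.1394], [0.4284, -0.2262], [0.5138, -0.2711]] [ 0.4924 -0.2047] [np.float64(0.0972), np.float64(0.0963), np.float64(0.0965), np.float64(0.0991)]
yaw y axis 64.13428436116394
y [0.44135457 0.89733279] x (np.float64(0.8973327920853159), np.float64(-0.4413545742918853)) hood along y -0.021920717271072643 well [ 0.48266394 -0.22561041] across -0.0004889316654967928
```

>>> move_arm:
  steps:
    - {"offset":[0,-50,50],"turn":[0.05,0,0]}
    - {"offset":[0,-150,220],"turn":[0.1,0,0]}
    - {"offset":[0,-200,300],"turn":[0.15,0,0]}
    - {"offset":[0,-250,370],"turn":[0.207,0,0]}
    - {"offset":[0,-307,435],"turn":[0.207,0,0]}
    - {"offset":[0,-307,435],"turn":[0.207,0,0]}
    - {"offset":[0,-307,435],"turn":[0.207,0,0]}
    - {"offset":[0,-307,435],"turn":[0.207,0,0]}
    - {"offset":[0,-307,435],"turn":[0.207,0,0]}
    - {"offset":[0,-350,445],"turn":[0.207,0,0]}
    - {"offset":[0,-400,453],"turn":[0.207,0,0]}
    - {"offset":[0,-450,461],"turn":[0.207,0,0]}
    - {"offset":[0,-500,469],"turn":[0.207,0,0]}
    - {"offset":[0,-550,477],"turn":[0.207,0,0]}
    - {"offset":[0,-600,485],"turn":[0.207,0,0]}
    - {"offset":[0,-650,493],"turn":[0.207,0,0]}
    - {"offset":[0,-700,500],"turn":[0.207,0,0]}
    - {"offset":[0,-750,505],"turn":[0.207,0,0]}
    - {"offset":[0,-789,508],"turn":[0.207,0,0]}
    - {"offset":[20,-789,508],"turn":[0.207,0,0]}
  jaw: 0
  force: 30

```text
time: 2.25
tcp_pos: [0.453, -0.2777, 0.1995]
tcp_rot: [[0.003, 0.441, 0.897], [-0.003, 0.897, -0.441], [-1.0, -0.001, 0.004]]
contact_force: [0.8, 0.3, 0.2]
grip_width: 0.0005
```

```bash
python3 - <<'E'
from h import *
c=grab("wrist","w1.png");print(c["origin"],observe()["tcp_pos"])
C=np.array([.5025,-.1852]);y=np.array([.4414,.8973]);x=np.array([.8973,-.4414])
for a,b in[(-.065,-.115),(.065,-.115),(-.065,.115),(.065,.115)]:print("deck",np.round(proj(c,[*(C+a*x+b*y),.07])))
for a,b in[(-.05,-.072),(.05,-.072),(-.05,.028),(.05,.028)]:print("hood",np.round(proj(c,[*(C+a*x+b*y),.091])))
E
```

```text
[ 0.38549166 -0.24449877  0.36858347] [ 0.45156335 -0.28244523  0.1960305 ]
deck [249. 124.]
deck [250. 240.]
deck [472. 124.]
deck [449. 240.]
hood [292. 141.]
hood [289. 235.]
hood [395. 141.]
hood [383. 235.]
```

View pics/w1.png

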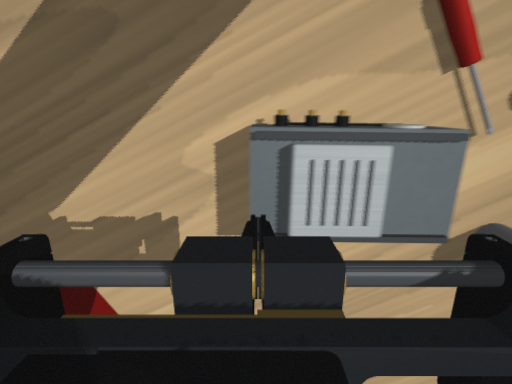

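The wrist view matches the projections to within 3 px: deck left edge at column 250, hood left edge at 292. The fingertips at (258,225) are just off the hood's -y end. Next I lower them and push.

>>> move_arm:
  steps:
    - {"offset":[40,0,3],"turn":[0,0,0]}
    - {"offset":[80,0,3],"turn":[0,0,0]}
    - {"offset":[105,0,3],"turn":[0,0,0]}
    - {"offset":[117,0,3],"turn":[0,0,0]}
    - {"offset":[117,0,3],"turn":[0,0,0]}
    - {"offset":[117,0,3],"turn":[0,0,0]}
    - {"offset":[117,8,3],"turn":[0,0,0]}
    - {"offset":[117,16,3],"turn":[0,0,0]}
    - {"offset":[117,24,3],"turn":[0,0,0]}
    - {"offset":[117,32,3],"turn":[0,0,0]}
    - {"offset":[117,40,3],"turn":[0,0,0]}
    - {"offset":[117,47,3],"turn":[0,0,0]}
    - {"offset":[117,54,3],"turn":[0,0,0]}
    - {"offset":[117,61,3],"turn":[0,0,0]}
    - {"offset":[117,68,3],"turn":[0,0,0]}
    - {"offset":[117,74,3],"turn":[0,0,0]}
    - {"offset":[117,78,3],"turn":[0,0,0]}
    - {"offset":[117,82,3],"turn":[0,0,0]}
    - {"offset":[117,82,3],"turn":[0,0,0]}
    - {"offset":[117,82,3],"turn":[0,0,0]}

```text
time: 4.3
tcp_pos: [0.4903, -0.2102, 0.0787]
tcp_rot: [[-0.001, 0.443, 0.896], [-0.001, 0.896, -0.443], [-1.0, -0.002, -0.0]]
contact_force: [0.8, 0.2, 0.5]
grip_width: 0.0003
```

```bash
python3 - <<'E'
from h import *
c=grab("wrist","w2.png");s=observe();d=np.array(s["tcp_pos"][:2])-[.5025,-.1852];print(s["tcp_pos"],"y",d@[.4414,.8973],"x",d@[.8973,-.4414],s["contact_force"])
E
```

```text
[ 0.49024877 -0.21028847  0.07866669] y -0.02791958005625847 x 8.102001973902054e-05 [-0.42198746 -0.05676964 -0.12665854]
```

View pics/w2.png

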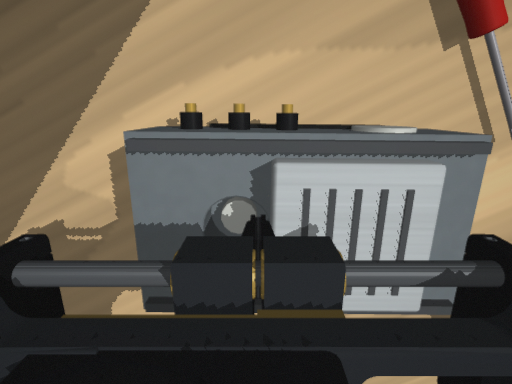

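The hood has moved. Its -y edge is at about column 273 and the white key is visible at (238,215), with the fingertips at (258,225).

```bash
python3 - <<'E'
from h import *
c=grab("wrist")
def t(u,v,z):
    d=ray(c,u,v,z)[:2]-[.5025,-.1852];return np.round([d@[.8973,-.4414],d@[.4414,.8973]],4)
print("hood -y",t(274,163,.091),"hood +y",t(443,163,.091),"key",t(238,215,.048),"deck",t(128,138,.07),t(488,138,.07),t(126,134,.078))
E
```

```text
hood -y [-0.0466 -0.0191] hood +y [-0.0463  0.0758] key [ 0.0006 -0.0434] deck [-0.0589 -0.1092] [-0.0582  0.1148] [-0.0619 -0.1064]
```

>>> move_arm:
  steps:
    - {"offset":[0,4,0],"turn":[0,0,0]}
    - {"offset":[0,8,0],"turn":[0,0,0]}
    - {"offset":[0,11,0],"turn":[0,0,0]}
    - {"offset":[0,12,0],"turn":[0,0,0]}
    - {"offset":[0,13,0],"turn":[0,0,0]}
    - {"offset":[0,13,0],"turn":[0,0,0]}

```text
time: 5.0
tcp_pos: [0.4961, -0.1986, 0.0787]
tcp_rot: [[-0.001, 0.443, 0.896], [-0.002, 0.896, -0.443], [-1.0, -0.002, -0.0]]
contact_force: [0.0, -0.8, 0.7]
grip_width: 0.0006
```

>>> move_arm:
  steps:
    - {"offset":[0,1,0],"turn":[0,0,0]}
    - {"offset":[0,1.5,0],"turn":[0,0,0]}
    - {"offset":[0,2,0],"turn":[0,0,0]}
    - {"offset":[0,2,0],"turn":[0,0,0]}

```text
time: 5.4
tcp_pos: [0.497, -0.1968, 0.0787]
tcp_rot: [[-0.001, 0.443, 0.896], [-0.001, 0.896, -0.443], [-1.0, -0.002, -0.0]]
contact_force: [0.1, -2.1, -0.0]
grip_width: 0.0006
```

>>> move_arm:
  steps:
    - {"offset":[0,1,0],"turn":[0,0,0]}
    - {"offset":[0,2,0],"turn":[0,0,0]}
    - {"offset":[0,2,0],"turn":[0,0,0]}

```text
time: 5.7
tcp_pos: [0.4979, -0.1949, 0.0787]
tcp_rot: [[-0.001, 0.443, 0.896], [-0.001, 0.896, -0.443], [-1.0, -0.002, -0.0]]
contact_force: [0.0, -1.3, 0.8]
grip_width: 0.0002
```

```bash
python3 - <<'E'
from h import *
s=observe();c=grab("wrist","w3.png");d=np.array(s["tcp_pos"][:2])-[.5025,-.1852];print("y",d@[.4414,.8973],s["contact_force"])
g=cv2.cvtColor(c["pixels"],cv2.COLOR_BGR2GRAY).astype(int)
for r in(170,180):print(g[r,230:300:2].tolist(),g[r,420:480:2].tolist())
for b in(-.005,-.01,-.015,.095,.09):print(b,proj(c,[*(np.array([.5025,-.1852])+np.array([-.0450*.8973,.0450*.4414])+b*np.array([.4414,.8973])),.091]))
E
```

```text
y -0.01068303227571715 [ 0.03009864 -1.26017105  0.77836336]
[116, 115, 116, 116, 117, 117, 116, 117, 117, 117, 117, 74, 71, 71, 69, 70, 70, 70, 70, 70, 74, 96, 132, 175, 183, 183, 183, 183, 184, 184, 184, 184, 184, 184, 185] [185, 185, 184, 185, 184, 185, 185, 184, 184, 184, 183, 184, 168, 113, 113, 112, 111, 112, 113, 171, 179, 179, 178, 179, 178, 177, 179, 179, 180, 181]
[116, 116, 116, 115, 118, 116, 117, 118, 116, 112, 71, 71, 72, 70, 70, 70, 69, 70, 69, 70, 78, 98, 140, 181, 185, 185, 184, 185, 185, 185, 185, 186, 186, 185, 186] [189, 190, 190, 189, 189, 189, 189, 189, 189, 188, 188, 169, 111, 111, 110, 109, 109, 110, 174, 183, 184, 183, 183, 183, 183, 183, 182, 182, 184, 183]
-0.005 (np.float64(268.3970063798837), np.float64(165.62905105948283))
-0.01 (np.float64(259.5313243559505), np.float64(165.65375187773776))
-0.015 (np.float64(250.66767972598598), np.float64(165.6784470195767))
0.095 (np.float64(446.1395838910521), np.float64(165.1338396260704))
0.09 (np.float64(437.2330060209189), np.float64(165.15865438489544))
```

>>> move_arm:
  steps:
    - {"offset":[0,1,0],"turn":[0,0,0]}
    - {"offset":[0,2,0],"turn":[0,0,0]}
    - {"offset":[0,2,0],"turn":[0,0,0]}

```text
time: 6.05
tcp_pos: [0.4985, -0.1938, 0.0787]
tcp_rot: [[-0.001, 0.443, 0.896], [-0.002, 0.896, -0.443], [-1.0, -0.003, -0.0]]
contact_force: [-4.0, -8.7, 0.9]
grip_width: 0.0004
```

>>> move_arm:
  steps:
    - {"offset":[0,-8,0],"turn":[0,0,0]}
    - {"offset":[0,-18,0],"turn":[0,0,0]}
    - {"offset":[0,-28,0],"turn":[0,0,0]}
    - {"offset":[0,-33.5,0],"turn":[0,0,0]}
    - {"offset":[0,-33.5,0],"turn":[0,0,0]}
    - {"offset":[0,-33.5,0],"turn":[0,0,0]}

```text
time: 6.65
tcp_pos: [0.4836, -0.224, 0.0788]
tcp_rot: [[-0.002, 0.444, 0.896], [-0.002, 0.896, -0.444], [-1.0, -0.003, -0.0]]
contact_force: [0.4, 0.2, -0.3]
grip_width: 0.0006
```

```bash
python3 - <<'E'
from h import *
s=observe();c=grab("wrist");d=np.array(s["tcp_pos"][:2])-[.5025,-.1852];print(s["tcp_pos"],"y",d@[.4414,.8973],s["contact_force"])
cv2.imwrite("pics/w4.png",cv2.resize(c["pixels"][110:270,150:370],None,fx=3.5,fy=3.5))
E
```

```text
[ 0.48358048 -0.22395246  0.07878354] y -0.043123661111064915 [ 0.35837185  0.19699862 -0.27138137]
```

View pics/w4.png

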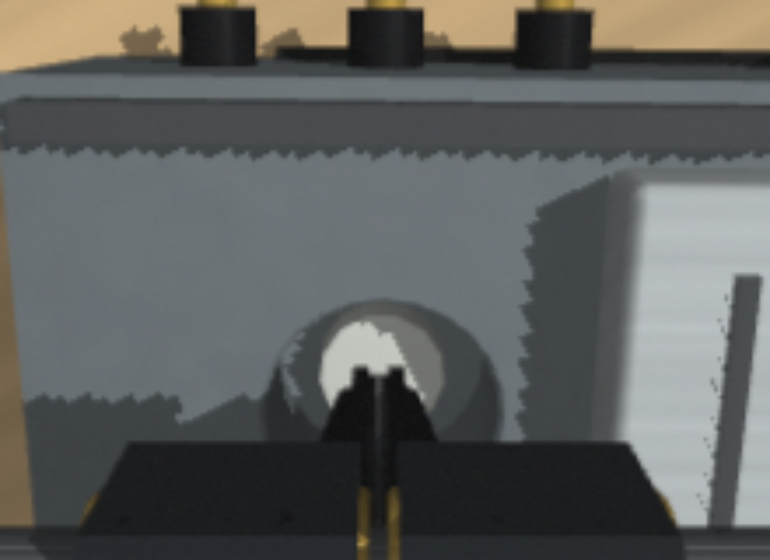

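Crop: the closed tips (at about column 379) are centred over the well (columns 268–500) and in line with the white key. The hood is clear to the right. Next I lower the tips.

>>> move_arm:
  steps:
    - {"offset":[8,0,0],"turn":[0,0,0]}
    - {"offset":[16,0,0],"turn":[0,0,0]}
    - {"offset":[24,0,0],"turn":[0,0,0]}
    - {"offset":[28,0,0],"turn":[0,0,0]}
    - {"offset":[28,0,0],"turn":[0,0,0]}

```text
time: 7.2
tcp_pos: [0.4834, -0.2236, 0.0499]
tcp_rot: [[-0.003, 0.443, 0.896], [-0.002, 0.896, -0.443], [-1.0, -0.003, -0.002]]
contact_force: [0.1, -0.3, -0.3]
grip_width: 0.0003
```

>>> move_arm:
  steps:
    - {"offset":[2,0,0],"turn":[0,0,0]}
    - {"offset":[4,0,0],"turn":[0,0,0]}
    - {"offset":[6,0,0],"turn":[0,0,0]}
    - {"offset":[6,0,0],"turn":[0,0,0]}

```text
time: 7.6
tcp_pos: [0.4835, -0.2237, 0.044]
tcp_rot: [[-0.002, 0.443, 0.896], [-0.002, 0.896, -0.443], [-1.0, -0.003, -0.001]]
contact_force: [0.8, 0.8, 3.7]
grip_width: 0.0007
```

>>> move_arm:
  steps:
    - {"offset":[1,0,0],"turn":[0,0,0]}
    - {"offset":[2,0,0],"turn":[0,0,0]}
    - {"offset":[2.5,0,0],"turn":[0,0,0]}
    - {"offset":[2.5,0,0],"turn":[0,0,0]}
    - {"offset":[2.5,0,0],"turn":[0,0,0]}

```text
time: 8.1
tcp_pos: [0.4836, -0.2237, 0.0421]
tcp_rot: [[-0.002, 0.443, 0.896], [-0.002, 0.896, -0.443], [-1.0, -0.003, -0.001]]
contact_force: [-2.0, 1.8, 12.0]
grip_width: 0.0001
```

The force rose to 12 N at z = 42 mm, so the key is on its stop. I'll hold there for 1.2 s, then lift out.

>>> move_arm:
  steps:
    - {"offset":[0.3,0,0],"turn":[0,0,0]}
    - {"offset":[0.3,0,0],"turn":[0,0,0]}
    - {"offset":[0.3,0,0],"turn":[0,0,0]}
    - {"offset":[0.3,0,0],"turn":[0,0,0]}
    - {"offset":[0.3,0,0],"turn":[0,0,0]}
    - {"offset":[0.3,0,0],"turn":[0,0,0]}
    - {"offset":[0.3,0,0],"turn":[0,0,0]}
    - {"offset":[0.3,0,0],"turn":[0,0,0]}
    - {"offset":[0.3,0,0],"turn":[0,0,0]}
    - {"offset":[0.3,0,0],"turn":[0,0,0]}
    - {"offset":[0.3,0,0],"turn":[0,0,0]}
    - {"offset":[0.3,0,0],"turn":[0,0,0]}

```text
time: 9.3
tcp_pos: [0.4836, -0.2237, 0.0422]
tcp_rot: [[-0.002, 0.443, 0.896], [-0.002, 0.896, -0.443], [-1.0, -0.003, -0.0]]
contact_force: [-1.3, 1.3, 7.8]
grip_width: 0.0002
```

>>> move_arm:
  steps:
    - {"offset":[-5,0,0],"turn":[0,0,0]}
    - {"offset":[-15,0,0],"turn":[0,0,0]}
    - {"offset":[-30,0,0],"turn":[0,0,0]}
    - {"offset":[-55,0,0],"turn":[0,0,0]}
    - {"offset":[-85,0,0],"turn":[0,0,0]}
    - {"offset":[-85,0,0],"turn":[0,0,0]}
    - {"offset":[-85,0,0],"turn":[0,0,0]}

```text
time: 10.0
tcp_pos: [0.4837, -0.2235, 0.1279]
tcp_rot: [[-0.0, 0.443, 0.896], [-0.003, 0.896, -0.443], [-1.0, -0.003, 0.001]]
contact_force: [-0.3, 0.7, -1.1]
grip_width: -0.0
```

>>> move_arm:
  steps:
    - {"offset":[0,40,0],"turn":[0,0,0]}
    - {"offset":[0,80,0],"turn":[0,0,0]}
    - {"offset":[0,120,0],"turn":[0,0,0]}
    - {"offset":[0,155,0],"turn":[0,0,0]}
    - {"offset":[0,169,0],"turn":[0,0,0]}
    - {"offset":[0,169,0],"turn":[0,0,0]}
    - {"offset":[0,169,0],"turn":[0,0,0]}

```text
time: 10.7
tcp_pos: [0.558, -0.0726, 0.1267]
tcp_rot: [[-0.002, 0.443, 0.897], [-0.003, 0.897, -0.443], [-1.0, -0.003, -0.0]]
contact_force: [-0.8, 0.2, 0.2]
grip_width: 0.0007
```

```bash
python3 - <<'E'
from h import *
s=observe();c=grab("wrist","w5.png");d=np.array(s["tcp_pos"][:2])-[.5025,-.1852];print(s["tcp_pos"],"y",d@[.4414,.8973],"x",d@[.8973,-.4414],s["contact_force"])
E
```

```text
[ 0.55797466 -0.07255738  0.12674774] y 0.12556073957484237 x 5.696223203884021e-05 [-0.75705256  0.21396974  0.20750703]
```

View pics/w5.png

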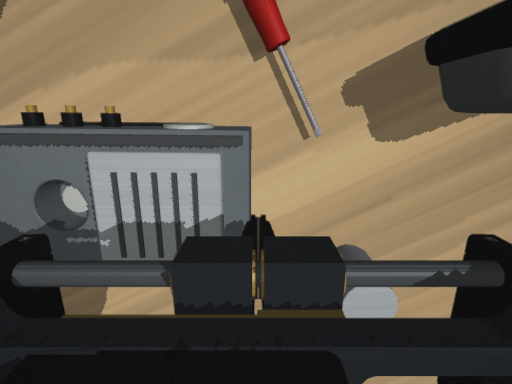

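The hood is clear of the well: its +y edge is at column 221 and the deck end at 250. The fingertips are beyond the deck end at column 258, and the tin at (370,300) sits well below the gripper body.

>>> move_arm:
  steps:
    - {"offset":[25,0,0],"turn":[0,0,0]}
    - {"offset":[42,0,0],"turn":[0,0,0]}
    - {"offset":[48,0,0],"turn":[0,0,0]}
    - {"offset":[48,0,0],"turn":[0,0,0]}
    - {"offset":[48,-8,0],"turn":[0,0,0]}
    - {"offset":[48,-16,0],"turn":[0,0,0]}
    - {"offset":[48,-24,0],"turn":[0,0,0]}
    - {"offset":[48,-32,0],"turn":[0,0,0]}
    - {"offset":[48,-40,0],"turn":[0,0,0]}
    - {"offset":[48,-48,0],"turn":[0,0,0]}
    - {"offset":[48,-56,0],"turn":[0,0,0]}
    - {"offset":[48,-64,0],"turn":[0,0,0]}
    - {"offset":[48,-72,0],"turn":[0,0,0]}
    - {"offset":[48,-80,0],"turn":[0,0,0]}
    - {"offset":[48,-88,0],"turn":[0,0,0]}
    - {"offset":[48,-95,0],"turn":[0,0,0]}
    - {"offset":[48,-100,0],"turn":[0,0,0]}
    - {"offset":[48,-104,0],"turn":[0,0,0]}
    - {"offset":[48,-106,0],"turn":[0,0,0]}
    - {"offset":[48,-106,0],"turn":[0,0,0]}

```text
time: 12.75
tcp_pos: [0.5108, -0.1684, 0.0792]
tcp_rot: [[-0.001, 0.444, 0.896], [-0.003, 0.896, -0.444], [-1.0, -0.004, 0.0]]
contact_force: [0.8, -0.0, 0.0]
grip_width: 0.0005
```

>>> move_arm:
  steps:
    - {"offset":[0,-1,0],"turn":[0,0,0]}
    - {"offset":[0,-2,0],"turn":[0,0,0]}
    - {"offset":[0,-3,0],"turn":[0,0,0]}
    - {"offset":[0,-3,0],"turn":[0,0,0]}

```text
time: 13.15
tcp_pos: [0.5095, -0.1711, 0.0792]
tcp_rot: [[-0.001, 0.444, 0.896], [-0.003, 0.896, -0.444], [-1.0, -0.004, 0.0]]
contact_force: [1.0, 1.1, 0.3]
grip_width: 0.0005
```

>>> move_arm:
  steps:
    - {"offset":[0,-1,0],"turn":[0,0,0]}
    - {"offset":[0,-2,0],"turn":[0,0,0]}
    - {"offset":[0,-2,0],"turn":[0,0,0]}

```text
time: 13.45
tcp_pos: [0.509, -0.1722, 0.0793]
tcp_rot: [[-0.001, 0.444, 0.896], [-0.002, 0.896, -0.444], [-1.0, -0.002, 0.0]]
contact_force: [4.6, 8.6, 0.4]
grip_width: 0.0005
```

>>> move_arm:
  steps:
    - {"offset":[0,-1,0],"turn":[0,0,0]}
    - {"offset":[0,-2,0],"turn":[0,0,0]}
    - {"offset":[0,-2,0],"turn":[0,0,0]}

```text
time: 13.75
tcp_pos: [0.5089, -0.1724, 0.0793]
tcp_rot: [[0.001, 0.445, 0.896], [-0.0, 0.896, -0.445], [-1.0, 0.0, 0.001]]
contact_force: [8.9, 16.5, -0.1]
grip_width: 0.0003
```

Force has risen to 19 N with no further travel, so the hood is on its shut stop. I'll back off and lift away.

>>> move_arm:
  steps:
    - {"offset":[0,4,0],"turn":[0,0,0]}
    - {"offset":[0,12,0],"turn":[0,0,0]}
    - {"offset":[0,20,0],"turn":[0,0,0]}
    - {"offset":[0,20,0],"turn":[0,0,0]}
    - {"offset":[-30,20,0],"turn":[0,0,0]}
    - {"offset":[-70,20,0],"turn":[0,0,0]}
    - {"offset":[-110,60,-20],"turn":[0,0,0]}
    - {"offset":[-150,100,-40],"turn":[0,0,0]}
    - {"offset":[-170,140,-40],"turn":[0,0,0]}
    - {"offset":[-170,180,-40],"turn":[0,0,0]}
    - {"offset":[-170,220,-40],"turn":[0,0,0]}
    - {"offset":[-170,240,-40],"turn":[0,0,0]}
    - {"offset":[-170,240,-40],"turn":[0,0,0]}
    - {"offset":[-170,240,-40],"turn":[0,0,0]}

```text
time: 15.15
tcp_pos: [0.5794, 0.0603, 0.249]
tcp_rot: [[-0.0, 0.444, 0.896], [-0.001, 0.896, -0.444], [-1.0, -0.0, 0.0]]
contact_force: [-0.2, -0.1, 0.7]
grip_width: 0.0004
```

```bash
python3 - <<'E'
from h import *
s=observe();print(s["time"],s["tcp_pos"],s["contact_force"]);grab("top","top9.png")
E
```

```text
15.15 [0.57935211 0.06026607 0.24899654] [-0.24954466 -0.10619707  0.7235669 ]
```

View pics/top9.png

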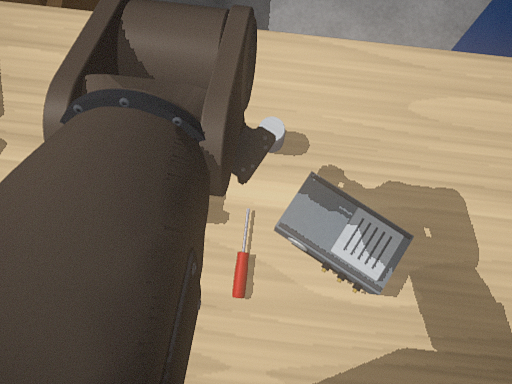

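The tester's corners, the tin and the screwdriver are at the same pixels as at the start. The hood sits further towards -y than at first, which means shut. The arm is clear, so I'm handing in.

```bash
python3 -c "
from station import *
print(job_done())"
```

```text
the job is handed in; nothing more can be done
None
```

The job was done and handed in at about 15 s of the 54 s allowed. No verdict is reported, so this rests on my own readings.

- **Hood open:** I pushed it with the shut fingertips until it met its stop at about 10 N. The wrist image put it at about 90 mm.
- **Key:** I pressed it down until the force rose to 12 N with the tips at z = 42 mm, the height of the key when fully down. I held it there for over 1.2 s (7.8 N at the end of the hold), then lifted out.
- **Hood shut:** I pushed it from the +y end until it met its stop at about 19 N with no further travel.

The last top picture showed the hood shut and the tester, tin and screwdriver at the same pixels as at the start. The arm was clear, with less than 1 N on the tool.

**Not seen directly:**
- The shut hood covers the key. I saw it in the well after lifting out but did not measure its height.
- The arm hid the mirror in the last picture, but the arm never went near it at low height.

No check failed. The wrist-camera positions disagreed with the given sizes by 2 to 6 mm, so I used the force at the stops to settle the end positions.

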